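# Demagnetise a ratchet screwdriver over a bench demagnetiser

### The job

Demagnetise the chrome screwdriver: first turn the dial of the grey demagnetiser until the white pointer line on its grip stands at the one long mark of the scale. Then pick up the screwdriver, carry it over the top of the upright shelf board (nothing may touch the board) and hold it level above the raised steel pole bar, the middle of its thin shaft over the middle of the bar and lined up along it, about a centimetre above; the screwdriver must never touch the demagnetiser. Finish while holding it there in the gripper, with the dial still at the long mark, and leave the mallet, the mug and the stud finder alone.

Things in the scene. Friction and masses are not known exactly. Their poses are not given: they have to be found in the camera images.
- dial (a joint): Dial angle, rad: 0 = white pointer line towards the demagnetiser's -x (robot) side; grows clockwise seen from above. Six black marks on the housing at 0, 0.52, 1.05, 1.57, 2.09, 2.62; the one long mark (16 mm; the others 7 mm) is at 1.57, on the side towards the pole bar. Range 0 to 2.6; starts between 0.15 and 1.05; light friction (0.04 N m), stays where left.
- dial_grip (a point): Point on the dial's vertical axis at the height to grip: 7 mm below the top of its black bar grip (49 mm long, 14 mm wide, 30 mm high above a 52 mm disc). This frame turns with the dial: x runs along the bar, the -x end carries the white line.
- demag: Demagnetiser: fixed grey box, 100 mm (x) by 190 mm (y), 55 mm high; origin under its centre, x away from the robot, y to the left, turned by up to 0.3 rad. On top: the dial, its axis 45 mm to -y, and the pole bar 60 mm to +y of the centre.
- pole (a point): Centre of the top face of the dark steel pole bar, 68 mm above the table. The bar is 50 mm long (x), 26 mm wide (y) and stands 13 mm above the box top. Axes as demag.
- driver_grip (a point): Handle centre of the loose chrome screwdriver (about 250 g): grasp it here, near its centre of mass. x points to its tip (away from the robot at the start). Handle 90 mm long, 28 mm wide and high, flat on the table, this point 14 mm up. On the same axis along +x: collar 22 mm thick (45 to 65 mm from here), round shaft 7 mm thick (65 to 150 mm).
- driver_shaft (a point): Middle of the screwdriver's thin shaft, on its axis, 110 mm along +x from driver_grip; same axes.
- board_top (a point): Middle of the upper edge of the upright shelf board, 100 mm above the table. Fixed, 400 mm long (x), 18 mm thick (y), between screwdriver and demagnetiser, in two feet 60 mm wide, 30 mm high, 160 mm either side of the middle; four nickel shelf pins stick out of its faces by 3 mm.
- mallet_head (a point): Bystander: centre of the head of a blue mallet lying on the table; head 104 mm (x) by 58 mm, handle 230 mm along +y.
- mug: Bystander: white ceramic mug, 82 mm wide, 92 mm high, with wooden dowels up to 150 mm high standing in it; origin under its centre.
- finder: Bystander: clear acrylic stud finder, 110 mm by 65 mm, 26 mm high, on the table; origin under its centre.
Not all that is in view belongs to the job. Of the things shaped like the part that bears driver_grip, the bare steel one is meant.

How it is judged:
By the outcome, as a careful person would: the job done as asked, in the order asked, and still so for the second after the job is handed in, while the arm keeps its last pose, push and grip.
It also fails if it takes over 61 s, if anything falls off the work surface, if the arm or the gripper's body presses on something with over 40 N, if the wrist force passes 120 N, or if a joint passes its speed limit or range.

### The arm

A 6-joint arm with a two-finger parallel gripper is mounted at the origin on the work surface. World frame = base frame: x ahead of the robot, y to its left, z up, the work surface at z = 0. Lengths are in mm, angles in rad, forces in N, time in s.
With the tool pointing down it reaches from about 400 to 925 mm from the base axis. Payload 12.5 kg.
Tool frame: the origin (TCP) lies on the centre line of the jaws, within the pads' length; the fingertips stand 17 mm ahead of it and the grasp point (between the pads) lies 2 mm behind it; z points along the fingers, y is the line along which they close (so a half turn about z gives the same grasp; the last joint's range is limited). The gripper opens to 95 mm and grips with 3 to 60 N. Pads are 20 mm wide; open, the fingers measure 119 mm over their backs; the gripper's body (75 mm by 180 mm) begins 59 mm behind the grasp point.
Start: joints at [1.224, 0.491, 1.559, -0, 1.092, -0.106], TCP at [149.031, 606.988, 231.661] pointing down, gripper open.
Joint ranges: [-3.1, 3.1], [-0.84, 2.19], [0.05, 2.79], [-1.13, 4.28], [0.06, 2.93], [-2.69, 2.69]. Speed limits (rad/s): [2.22, 2.22, 2.79, 3.14, 3.14, 3.14].

### API

Orientations are given as [roll, pitch, yaw] about the fixed x, y, z axes, in that order (R = Rz(yaw) Ry(pitch) Rx(roll)).
In Python, from cell import env gives the robot as it stands.
- The arm moves only by the tool drive_tool, never from a script. Its argument "deltas" is text: rows parted by semicolons, each of 4 numbers parted by spaces: the shift along the world's x, y, z normalised to -1 to 1, where 1 is 100 mm, then the turn about the world's z normalised to -1 to 1, where 1 is 180 degrees. A call has 1 to 10 rows; each row shifts and turns the commanded pose from where the row before left it; what a row does not reach is not made up. A row lasts 1/12 s, in which the tool goes at most 41.7 mm and 7.16 degrees, less where a joint would pass 70% of its speed; a pose out of reach is approached as far as the arm can. A call with a number of a shift or a turn outside -1 to 1 is refused whole. A call with a gripper value outside its range is refused whole. "gripper" is the closure, from 0 (fully open) to 1 (shut), set as the call begins (left out, the last holds). The fingers move at their own pace and stop on an object; the grip force is fixed at half the most. Time passes only in rows, so rows that do not move let the fingers close. It gives the time, the measured TCP pose, the force, the opening and the grip force at its end, in the units of the state.
- env.state(): the state, without advancing time (a new reading comes with each control period).
- env.read_camera(name): name is "scene" or "top" or "wrist"; returns (picture, depth): 480x640x3 uint8, red, green, blue; 480x640 float32, mm along the optical axis (not along the pixel's ray), 0 where there is no reading.
- env.camera_params(name): a dict with "mtx" (3x3 intrinsics, pixels), "camera_from_world" (4x4, takes a point from world to camera coordinates); the wrist camera has in their place "mount" (4x4, takes a point from camera to tool coordinates, whose origin is the TCP and whose axes are the flange's). Camera axes: x right, y down, z forward; pixel columns grow to the right and rows downward; lengths in mm; the calibration is good to about 2 mm. A picture is of the moment at which its call begins: read the wrist's pose just before it. camera_params takes no time and is no camera call.
- env.job_done(): hands the job in; it is judged then, once.
The state is a dict: "t": time; "joints": joint angles; "qvel": joint speeds; "tau": joint torques, N m; "eef_pos": TCP position; "tcp_rot": TCP orientation; "ft_force": force on the tool from outside, world axes, zero at the start; "moment": the same for the moment, N m; "opening": opening from 0.0 (shut) to 1.0 (fully open); "grip_force": force on a finger pad.
Only numpy, scipy, OpenCV 4.12 (cv2) and the standard library are available. Lean on these libraries where they do the work, as an engineer would, in place of code of your own. Each camera call takes 0.05 s, during which the arm holds its last target. There are 200 camera calls.

## Working session

There is one attempt and no reset: what is moved stays moved. The work goes in short steps, Python scripts to look and compute and a tool call to move; the robot and the scene stay as the last step left them, time stands still between calls to the robot, and variables do not carry over. Pictures are saved under pics/ and viewed, at most 10 in all, crops included, and the job is handed in when it is done.

Besides the shell and the picture viewer there is one more tool, called after "Call:" as name(argument=value, ...), one argument or row to a line, values as JSON. drive_tool: Moves the arm, as the interface text tells. Its arguments: {"type":"object","properties":{"deltas":{"type":"string"},"gripper":{"type":"number"}},"required":["deltas"]}

```bash
mkdir -p pics; cat > h.py <<'E'
import numpy as np, cv2
from cell import env
def snap(n,f):
    im,d=env.read_camera(n); np.savez('pics/'+f,im=im,d=d); cv2.imwrite(f'pics/{f}.png',im[:,:,::-1]); return im,d
def world(n,d,u,v,T=None,z=None):
    p=env.camera_params(n);K=np.array(p['mtx']);C=np.linalg.inv(np.array(p['camera_from_world'])) if T is None else T
    r=np.linalg.inv(K)@[u,v,1]
    if z is not None:
        s=(z-C[2,3])/(C[:3,:3]@r)[2]
    else: s=np.median(d[v-1:v+2,u-1:u+2])
    return (C[:3,:3]@(r*s)+C[:3,3]).round(1)
E
python3 - <<'E'
from h import *
print(env.state())
snap('top','top1');snap('scene','scene1')
E
```

```text
{'t': 0.0, 'joints': array([ 1.22440439e+00,  4.91560127e-01,  1.55946120e+00, -1.80555016e-05,
        1.09172209e+00, -1.05589827e-01]), 'qvel': array([ 0.00083231, -0.00163127,  0.00073302,  0.00218688, -0.00164864,
       -0.00174371]), 'tau': array([-1.17532083e-03, -6.12655878e+01, -2.58166677e+01,  6.91979821e-02,
        4.84183151e-02, -1.49339239e-04]), 'eef_pos': array([148.94593274, 606.74882182, 231.05734566]), 'tcp_rot': array([-3.14044661e+00, -1.05359299e-04,  2.90079882e+00]), 'ft_force': array([ 0.1000625 , -0.39057587, -0.18639784]), 'moment': array([ 0.03194079, -0.01249525,  0.03318472]), 'grip_force': 0.0, 'opening': 1.0014685882880843}
```

View pics/top1.png

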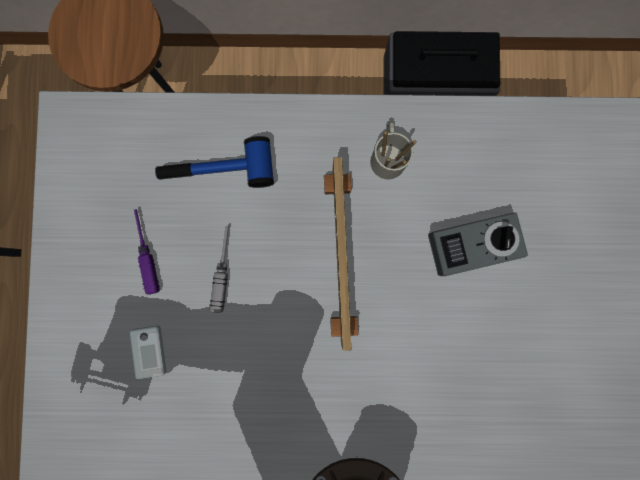

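View pics/scene1.png

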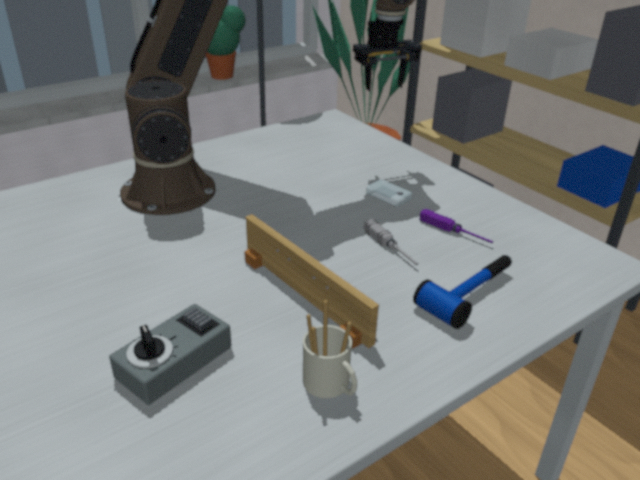

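The top view shows the robot at the bottom (360,470), with world y to the left. Two things could be taken for the screwdriver: the bare chrome one, handle (219,290), and the purple one, handle (149,272). I choose the chrome one. The demagnetiser is at (478,243), with its dial at about (502,239) and the pole bar at (454,250). Next I check these in a close crop.

```bash
python3 - <<'E'
from h import *
im=np.load('pics/top1.npz')['im'][:,:,::-1]
a=cv2.resize(im[200:290,420:535],None,fx=5,fy=5,interpolation=cv2.INTER_CUBIC)
b=cv2.resize(im[215:320,195:245],None,fx=4.28,fy=4.28,interpolation=cv2.INTER_CUBIC)[:450]
cv2.imwrite('pics/c1.png',np.hstack([a,b]));print(a.shape,b.shape)
p=env.camera_params('top');print(p); print(env.camera_params('wrist'))
d=np.load('pics/top1.npz')['d']
for u,v in [(502,239),(506,235),(454,250),(219,290),(338,160),(346,345),(478,243),(300,400),(393,152),(147,352)]: print(u,v,world('top',d,u,v))
E
```

```text
Traceback (most recent call last):
ValueError: all the input array dimensions except for the concatenation axis must match exactly, but along dimension 0, the array at index 0 has size 450 and the array at index 1 has size 449
```

```bash
python3 - <<'E'
from h import *
im=np.load('pics/top1.npz')['im'][:,:,::-1]
a=cv2.resize(im[195:300,420:535],None,fx=5,fy=5,interpolation=cv2.INTER_CUBIC)
b=cv2.resize(im[215:320,195:239],None,fx=5,fy=5,interpolation=cv2.INTER_CUBIC)
cv2.imwrite('pics/c1.png',np.hstack([a,b]));print(a.shape,b.shape)
p=env.camera_params('top');print(p); print(env.camera_params('wrist'))
d=np.load('pics/top1.npz')['d']
for u,v in [(502,239),(506,235),(454,250),(219,290),(338,160),(346,345),(478,243),(300,400),(393,152),(147,352)]: print(u,v,world('top',d,u,v))
E
```

```text
(525, 575, 3) (525, 220, 3)
{'mtx': array([[464.04387519,   0.        , 321.57940424],
       [  0.        , 464.04387519, 246.51693364],
       [  0.        ,   0.        ,   1.        ]]), 'camera_from_world': array([[ 1.12848883e-02, -9.99930825e-01, -3.31606195e-03,
         7.66904498e+01],
       [-9.98017518e-01, -1.10578255e-02, -6.19577082e-02,
         5.92479260e+02],
       [ 6.19167538e-02,  4.00867373e-03, -9.98073267e-01,
         1.02271172e+03],
       [ 0.00000000e+00,  0.00000000e+00,  0.00000000e+00,
         1.00000000e+00]])}
{'mtx': array([[429.30068815,   0.        , 316.87764689],
       [  0.        , 429.30068815, 232.81639638],
       [  0.        ,   0.        ,   1.        ]]), 'mount': array([[ 1.49184152e-04, -9.69635175e-01, -2.44555934e-01,
         6.96176911e+01],
       [ 9.99999988e-01,  1.51574924e-04,  9.04403294e-06,
         1.26636559e+00],
       [ 2.82991346e-05, -2.44555932e-01,  9.69635187e-01,
        -1.53035623e+02],
       [ 0.00000000e+00,  0.00000000e+00,  0.00000000e+00,
         1.00000000e+00]])}
502 239 [ 607.7 -296.4   82.7]
506 235 [ 614.7 -298.6   99. ]
454 250 [ 584.2 -199.6   67.7]
219 290 [492.2 308.8  29.3]
338 160 [768.3  50.7  99.8]
346 345 [385.7  30.9  99.7]
478 243 [ 600.7 -255.    55.5]
300 400 [248.1 127.8   0.4]
393 152 [812.2 -78.5   4.8]
147 352 [354.5 464.4  26.5]
```

View pics/c1.png

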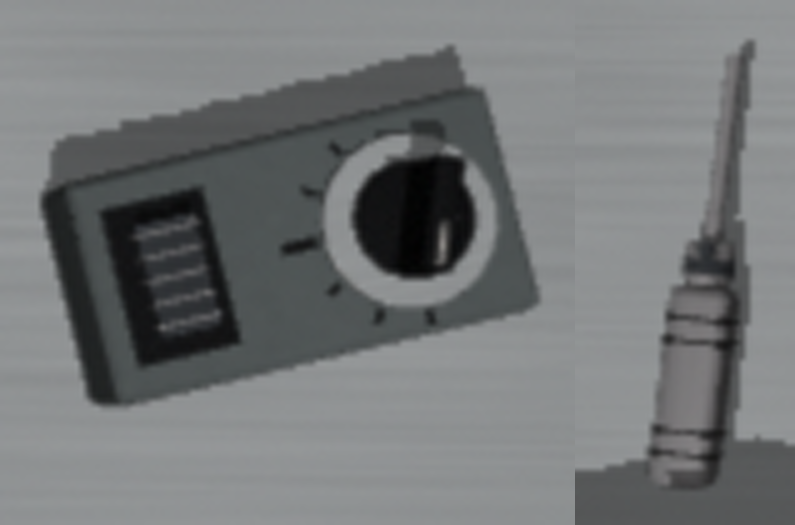

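The crop confirms the bare chrome screwdriver. The dial's ring centre is at crop (410,220), the long mark at (300,246) on the pole side, and the white pointer line at (442,240), towards the robot side. I now move the wrist over the dial for a near view.

Call:
drive_tool(
  deltas="0.25 -0.29 0 0;0.25 -0.29 0 0;0.25 -0.29 0 0;0.25 -0.29 0 0;0.25 -0.29 0 0;0.25 -0.29 0 0;0.25 -0.29 0 0;0.25 -0.29 0 0;0.25 -0.29 0 0;0.25 -0.29 0 0",
)

```text
t: 0.93
eef_pos: [399.8, 315.3, 231.6]
tcp_rot: [-3.142, -0.0, 2.901]
ft_force: [-0.5, 1.3, 0.1]
opening: 0.998
grip_force: 0.0
```

Call:
drive_tool(
  deltas="0.25 -0.29 0 0;0.25 -0.29 0 0;0.1 -0.37 0 0;0.1 -0.37 0 0;0.1 -0.37 0 0;0.1 -0.37 0 0;0.1 -0.37 0 0;0.1 -0.37 0 0;0.1 -0.37 0 0;0.1 -0.37 0 0",
)

```text
t: 1.77
eef_pos: [529.1, -39.0, 231.6]
tcp_rot: [3.141, -0.0, 2.901]
ft_force: [0.9, 0.6, 0.0]
opening: 1.0
grip_force: 0.0
```

Call:
drive_tool(
  deltas="0.1 -0.37 0 0;0.1 -0.37 0 0;0.1 -0.37 0 0;0.1 -0.37 -0.1 0;0.1 -0.37 -0.1 0;0.1 -0.37 -0.1 0;0.1 -0.37 0 0;0 0 0 0;0 0 0 0",
)

```text
t: 2.52
eef_pos: [598.7, -297.6, 200.4]
tcp_rot: [3.141, -0.001, 2.898]
ft_force: [0.0, 0.4, 0.3]
opening: 1.002
grip_force: 0.0
```

```bash
cat >> h.py <<'E'
from scipy.spatial.transform import Rotation as Rn
def wT():
    s=env.state();T=np.eye(4);T[:3,:3]=Rn.from_euler('xyz',s['tcp_rot']).as_matrix();T[:3,3]=s['eef_pos']
    return T@np.array(env.camera_params('wrist')['mount'])
E
python3 - <<'E'
from h import *
s=env.state();print(s['t'],s['eef_pos'],s['tcp_rot'],s['joints'])
T=wT();np.save('pics/T1',T);snap('wrist','w1')
E
```

```text
2.5167 [ 598.67287161 -297.6345658   200.39205676] [ 3.14096774e+00 -1.44275217e-03  2.89829901e+00] [-5.60153924e-01  5.83301035e-01  1.47679015e+00  1.63309382e-04
  1.08306712e+00 -1.88773280e+00]
```

View pics/w1.png

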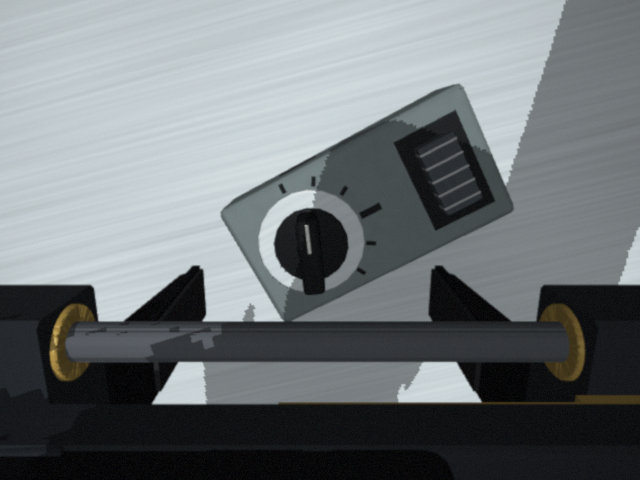

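The wrist view shows the dial disc centred at about (311,243). The bar grip runs from (306,212) to (314,292), with the white line at (307,240). The long mark is at (371,210) and the pole bar's centre at about (445,170).

```bash
python3 - <<'E'
from h import *
T=np.load('pics/T1.npy');d=np.load('pics/w1.npz')['d']
for n,u,v in [('far end',306,216),('mid',309,250),('near end',313,285),('line top',306,226),('line bot',309,252),('disc l',280,243),('ring l',266,241),('box',380,180),('pole',455,178)]: print(n,world('wrist',d,u,v,T))
# bar top mask
K=np.array(env.camera_params('wrist')['mtx'])
v,u=np.mgrid[60:320,200:520];z=d[60:320,200:520]
P=np.stack([(u-K[0,2])/K[0,0]*z,(v-K[1,2])/K[1,1]*z,z],-1)@T[:3,:3].T+T[:3,3]
def fit(lo,hi,box=None):
    m=(P[...,2]>lo)&(P[...,2]<hi)&(z>0)
    if box: m&=(u<box[1])&(u>box[0])
    q=P[m][:,:2].astype(np.float32);print(lo,hi,len(q),cv2.minAreaRect(q),P[m][:,2].mean(),q.mean(0))
for b in [(80,120,(280,345)),(95,120,(280,345)),(64,75,(380,520)),(50,59,None)]: fit(*b)
Z=P[...,2];print(np.histogram(Z[Z>20],bins=range(40,120,3)))
d2=np.load('pics/top1.npz')['d'];K=np.array(env.camera_params('top')['mtx']);C=np.linalg.inv(env.camera_params('top')['camera_from_world'])
def tp(u0,u1,v0,v1,lo,hi):
    v,u=np.mgrid[v0:v1,u0:u1];z=d2[v0:v1,u0:u1]
    P=np.stack([(u-K[0,2])/K[0,0]*z,(v-K[1,2])/K[1,1]*z,z],-1)@C[:3,:3].T+C[:3,3]
    m=(P[...,2]>lo)&(P[...,2]<hi);print('top',cv2.minAreaRect(P[m][:,:2].astype(np.float32)),P[m].mean(0))
tp(435,480,215,275,63,75);tp(425,530,200,280,50,60);tp(485,525,215,260,88,125);tp(195,245,260,320,15,40);tp(215,240,215,262,5,20);tp(320,360,145,355,92,110)
E
```

```text
far end [ 584.1 -299.8   87.1]
mid [ 602.9 -302.3   99.5]
near end [ 625.9 -305.5   99.1]
line top [ 587.7 -300.4   99.4]
line bot [ 604.2 -302.6   99.3]
disc l [ 601.9 -323.2   68.6]
ring l [ 600.  -333.6   60.9]
box [ 578.1 -245.9   55.2]
pole [ 586.8 -198.7   67.9]
80 120 1794 ((608.1145629882812, -303.26824951171875), (14.039908409118652, 49.03357696533203), 82.4130859375) 97.61306889014959 [ 605.9828 -302.6787]
95 120 1655 ((608.1651000976562, -303.27587890625), (14.036959648132324, 48.93101119995117), 82.42373657226562) 98.44237178535293 [ 607.2649 -303.003 ]
64 75 3020 ((582.9170532226562, -201.58226013183594), (50.038848876953125, 26.587446212768555), 14.083072662353516) 67.8412017200418 [ 582.3255  -202.07198]
50 59 24241 ((597.5640258789062, -259.703125), (99.99320983886719, 189.7445526123047), 14.109574317932129) 54.78898234092535 [ 590.2249  -248.53737]
(array([   69,    69,    86,   556, 13275, 10406,  2525,  1709,   464,
        5086,   139,    21,    22,    25,    29,    27,    25,    33,
         153,  1473,    39,     0,     0,     0,     0,     0]), array([ 40,  43,
[... 326 characters left out ...]
76330566406), (99.90403747558594, 189.97158813476562), 13.922823905944824) [ 597.14540795 -250.01089301   55.27744481]
top ((609.9976806640625, -303.2413635253906), (15.412150382995605, 48.522315979003906), 81.40408325195312) [ 609.74382796 -301.75393516   97.71224113]
top ((501.23687744140625, 311.62109375), (28.407251358032227, 116.21514129638672), 84.27674102783203) [496.68387144 310.95889272  26.64368744]
top ((606.7291259765625, 301.1405334472656), (99.075927734375, 50.60021209716797), 6.668336868286133) [598.40547936 301.10900562  15.91315903]
top ((575.4164428710938, 41.003353118896484), (400.738525390625, 18.20661163330078), 3.295499086380005) [572.53615929  41.03159743 100.26399417]
```

The demagnetiser's yaw is 14.1° and the dial axis is at (608.5,-303.3). The dial stands at about 0.38 rad, so it has to turn 68.3° clockwise. Align, descend and grip.

Call:
drive_tool(
  deltas="0.1 -0.057 0 0.035;0 0 -0.3 0;0 0 -0.3 0;0 0 -0.3 0;0 0 -0.2 0;0 0 0 0;0 0 0 0",
)

```text
t: 3.15
eef_pos: [609.0, -300.4, 91.7]
tcp_rot: [3.141, -0.001, 3.012]
ft_force: [-0.6, 0.8, 0.7]
opening: 1.002
grip_force: 0.0
```

Call:
drive_tool(
  deltas="0 0 0 0;0 0 0 0;0 0 0 0;0 0 0 0;0 0 0 0;0 0 0 0;0 0 0 0;0 0 0 0;0 0 0 0;0 0 0 0",
  gripper=1,
)

```text
t: 3.98
eef_pos: [609.0, -301.7, 91.6]
tcp_rot: [3.141, -0.0, 3.011]
ft_force: [-0.5, 1.1, 0.1]
opening: 0.356
grip_force: 0.0
```

Call:
drive_tool(
  deltas="0 0 0 0;0 0 0 0;0 0 0 0;0 0 0 0;0 0 0 0;0 0 0 0",
)

```text
t: 4.48
eef_pos: [608.7, -304.2, 91.7]
tcp_rot: [-3.138, 0.001, 3.011]
ft_force: [-3.5, -13.7, -2.8]
opening: 0.145
grip_force: 30.0
```

Call:
drive_tool(
  deltas="0 -0.01 0 -0.038;0 0 0 -0.038;0 0 0 -0.038;0 0 0 -0.038;0 0 0 -0.038;0 0 0 -0.038;0 0 0 -0.038;0 0 0 -0.038;0 0 0 -0.038;0 0 0 -0.038",
)

```text
t: 5.32
eef_pos: [609.5, -303.5, 91.7]
tcp_rot: [3.14, 0.002, 1.811]
ft_force: [3.0, -4.2, -2.7]
opening: 0.145
grip_force: 30.0
```

Call:
drive_tool(
  deltas="0 0 0 0;0 0 0 0;0 0 0 0;0 0 0 0",
)

```text
t: 5.65
eef_pos: [609.5, -303.5, 91.7]
tcp_rot: [3.14, 0.002, 1.821]
ft_force: [2.5, -5.3, -2.5]
opening: 0.148
grip_force: 30.0
```

Call:
drive_tool(
  deltas="0 0 0 0;0 0 0 0;0 0 0 0;0 0 0 0;0 0 0 0;0 0 0 0;0 0 0 0;0 0 0 0",
  gripper=0,
)

```text
t: 6.32
eef_pos: [609.0, -302.7, 91.7]
tcp_rot: [3.142, -0.0, 1.817]
ft_force: [-1.1, -0.1, -0.5]
opening: 0.65
grip_force: 0.0
```

Call:
drive_tool(
  deltas="0 0 0.3 0;0 0 0.4 0;0 0 0.4 0;0 0 0 0;0 0 0 0;0 0 0 0;0 0 0 0",
)

```text
t: 6.9
eef_pos: [608.6, -302.4, 200.2]
tcp_rot: [-3.14, -0.002, 1.817]
ft_force: [-0.1, -0.3, -0.5]
opening: 0.999
grip_force: 0.0
```

```bash
python3 - <<'E'
from h import *
s=env.state();print(s['t'],s['eef_pos'],s['tcp_rot'],s['joints'])
T=wT();np.save('pics/T2',T);im,d=snap('wrist','w2')
K=np.array(env.camera_params('wrist')['mtx'])
v,u=np.mgrid[0:320,0:640];z=d[:320]
P=np.stack([(u-K[0,2])/K[0,0]*z,(v-K[1,2])/K[1,1]*z,z],-1)@T[:3,:3].T+T[:3,3]
def fit(lo,hi,c,r):
    m=(P[...,2]>lo)&(P[...,2]<hi)&(z>0)&(np.hypot(P[...,0]-c[0],P[...,1]-c[1])<r)
    q=P[m][:,:2].astype(np.float32);print(lo,hi,len(q),cv2.minAreaRect(q),P[m][:,2].mean())
fit(95,120,(609,-303),35);fit(64,75,(584,-201),35);fit(50,59,(598,-259),120)
E
```

```text
6.9 [ 608.55192001 -302.41439721  200.23251581] [-3.14013020e+00 -1.65502251e-03  1.81697007e+00] [-5.58361223e-01  5.99338094e-01  1.44597718e+00  1.05506161e-04
  1.09848398e+00 -8.04584279e-01]
95 120 1705 ((608.735595703125, -302.6887512207031), (13.7382173538208, 48.95943832397461), 13.842278480529785) 98.50953742390088
64 75 3503 ((583.1047973632812, -201.11795043945312), (50.09223937988281, 26.29631805419922), 13.707182884216309) 67.90950226932587
50 59 26950 ((597.5068969726562, -258.7983703613281), (99.91426849365234, 188.06948852539062), 14.033414840698242) 54.813383370881404
```

View pics/w2.png

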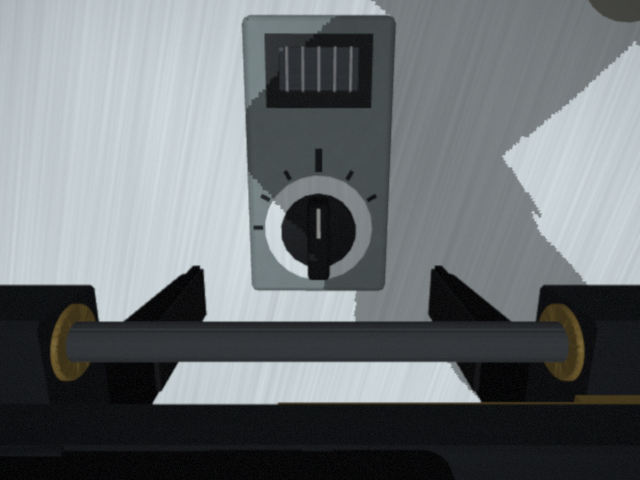

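The white line at (318,225) points straight at the long mark at (318,160), and the bar agrees with the box axis to 0.2°. Now on to the screwdriver.

Call:
drive_tool(
  deltas="-0.07 0.38 0 0.039;-0.07 0.38 0 0.039;-0.07 0.38 0 0.039;-0.07 0.38 0 0.039;-0.07 0.38 0 0.039;-0.07 0.38 0 0.039;-0.07 0.38 0 0.039;-0.07 0.38 0 0.039;-0.07 0.38 0 0.039;-0.07 0.38 0 0.038",
)

```text
t: 7.78
eef_pos: [538.1, 79.0, 200.7]
tcp_rot: [-3.141, -0.002, 3.045]
ft_force: [0.8, 0.8, 0.7]
opening: 1.002
grip_force: 0.0
```

Call:
drive_tool(
  deltas="-0.07 0.38 0 0;-0.07 0.38 0 0;-0.07 0.38 0 0;-0.07 0.38 0 0;-0.07 0.38 0 0;-0.07 0.22 0 0;0 0 0 0;0 0 0 0;0 0 0 0;0 0 0 0",
)

```text
t: 8.62
eef_pos: [497.3, 288.3, 201.2]
tcp_rot: [-3.141, -0.001, 3.038]
ft_force: [0.1, 0.4, 0.0]
opening: 0.996
grip_force: 0.0
```

```bash
python3 - <<'E'
from h import *
s=env.state();print(s['t'],s['eef_pos'],s['tcp_rot'],s['joints'])
T=wT();np.save('pics/T3',T);im,d=snap('wrist','w3')
K=np.array(env.camera_params('wrist')['mtx'])
v,u=np.mgrid[0:320,0:640];z=d[:320]
P=np.stack([(u-K[0,2])/K[0,0]*z,(v-K[1,2])/K[1,1]*z,z],-1)@T[:3,:3].T+T[:3,3]
q=P[(P[...,2]>9)&(P[...,2]<45)&(z>0)&(abs(P[...,1]-305)<50)&(P[...,0]<680)]
c=q[:,:2].mean(0);vt=np.linalg.svd(q[:,:2]-c,full_matrices=False)[2][0];vt*=np.sign(vt[0])
print(len(q),cv2.minAreaRect(q[:,:2].astype(np.float32)),np.degrees(np.arctan2(vt[1],vt[0])))
o=np.array([490,309]);s_=(q[:,:2]-o)@vt
w=(q[:,:2]-o)@[-vt[1],vt[0]]
for a in range(-80,200,10):
    m=(s_>=a)&(s_<a+10)
    if m.sum()>3: print(a,m.sum(),w[m].min().round(1),w[m].max().round(1),q[m,2].max().round(1))
print(vt,s_.min(),s_.max())
E
```

```text
8.6167 [497.27427106 288.31201044 201.21034828] [-3.14113158e+00 -6.93259938e-04  3.03795437e+00] [ 4.10550262e-01  4.53057668e-01  1.71959220e+00 -7.33371639e-05
  9.69773170e-01 -1.05656644e+00]
5096 ((516.0098876953125, 310.81768798828125), (28.36304473876953, 151.89718627929688), 84.43132019042969) -5.6173875780310505
-60 23 -4.0 12.3 20.8
-50 495 -9.6 18.5 29.4
-40 486 -9.8 18.4 30.3
-30 490 -9.9 18.2 30.2
-20 486 -9.7 18.2 29.8
-10 464 -9.7 18.5 30.0
0 453 -9.7 17.8 29.8
10 453 -9.8 18.2 29.9
20 435 -9.8 18.4 29.8
30 322 -9.7 17.5 29.8
40 339 -7.1 15.4 27.3
50 268 -7.1 15.0 28.0
60 86 -0.3 8.1 20.1
70 93 -0.3 8.1 18.8
80 94 0.7 7.6 18.6
90 98 0.7 7.7 18.5
100 11 0.8 6.7 17.8
[ 0.99519774 -0.09788492] -50.241341906801914 101.65796676447268
```

View pics/w3.png

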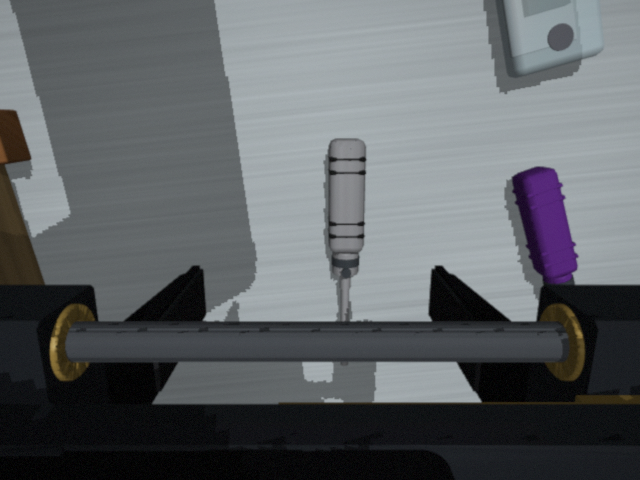

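The chrome screwdriver's handle is centred at (347,195), with the collar at (345,262) and the shaft below it towards the gripper. The purple one stands apart at (545,225). The handle centre works out at (485.1,313.8), yaw -5.6°. Approach and grip.

Call:
drive_tool(
  deltas="-0.122 0.255 0 0.002;0 0 -0.35 0;0 0 -0.35 0;0 0 -0.35 0;0 0 -0.35 0;0 0 0 0;0 0 0 0;0 0 -0.2 0;0 0 -0.2 0;0 0 0 0",
)

```text
t: 9.5
eef_pos: [485.0, 314.3, 21.6]
tcp_rot: [-3.141, -0.001, 3.045]
ft_force: [-0.9, 0.3, -0.4]
opening: 1.0
grip_force: 0.0
```

Call:
drive_tool(
  deltas="0 0 0 0;0 0 0 0;0 0 0 0",
)

```text
t: 9.75
eef_pos: [485.7, 315.1, 23.6]
tcp_rot: [3.14, 0.002, 3.045]
ft_force: [-0.2, 0.2, 0.3]
opening: 1.001
grip_force: 0.0
```

Call:
drive_tool(
  deltas="0 0 -0.02 0;0 0 0 0;0 0 0 0;0 0 0 0;0 0 0 0;0 0 0 0;0 0 0 0;0 0 0 0;0 0 0 0;0 0 0 0",
  gripper=1,
)

```text
t: 10.58
eef_pos: [484.8, 314.8, 19.6]
tcp_rot: [3.142, -0.0, 3.045]
ft_force: [0.7, 0.2, -0.1]
opening: 0.356
grip_force: 0.0
```

Call:
drive_tool(
  deltas="0 0 0 0;0 0 0 0;0 0 0 0;0 0 0 0;0 0 0 0",
)

```text
t: 11.0
eef_pos: [484.8, 314.7, 19.6]
tcp_rot: [-3.142, -0.0, 3.045]
ft_force: [-0.2, -0.9, -0.3]
opening: 0.294
grip_force: 30.0
```

Call:
drive_tool(
  deltas="0 0 0.2 0;0 0 0.35 0;0 0 0.35 0;0 0 0.35 0;0 0 0.35 0;0 0 0.3 0;0 0 0 0;0 0 0 0;0 0 0 0",
)

```text
t: 11.75
eef_pos: [484.3, 314.5, 208.5]
tcp_rot: [-3.141, -0.001, 3.045]
ft_force: [0.2, 0.1, -2.9]
opening: 0.295
grip_force: 30.0
```

```bash
python3 - <<'E'
from h import *
s=env.state();print(s['t'],s['eef_pos'],s['tcp_rot'],s['ft_force'],s['moment'],s['opening'])
T=wT();np.save('pics/T4',T);snap('wrist','w4')
a=cv2.imread('pics/w4.png');snap('scene','s4');b=cv2.imread('pics/s4.png')
cv2.imwrite('pics/c4.png',np.hstack([a[60:480,140:540],b[0:420,240:640]]))
E
```

```text
11.75 [484.25311193 314.53008709 208.48804728] [-3.14085432e+00 -1.41654968e-03  3.04531751e+00] [ 0.15270661  0.06349204 -2.89435444] [-0.01777411 -0.00475335 -0.00390486] 0.2945920217190774
```

View pics/c4.png

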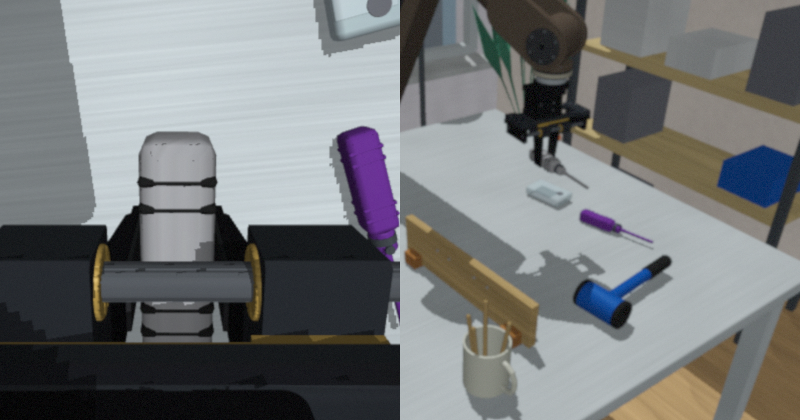

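The left half shows the handle held straight between the jaws; the right half shows the screwdriver hanging level in the gripper, clear of everything. Carry it over the board.

Call:
drive_tool(
  deltas="0 -0.2 0 0;0 -0.36 0 0.011;0 -0.36 0 0.011;0 -0.36 0 0.011;0 -0.36 0 0.011;0 -0.36 0 0.011;0 -0.36 0 0.011;0 -0.36 0 0.011;0 -0.36 0 0.011;0 -0.36 0 0.011",
)

```text
t: 12.68
eef_pos: [484.1, -30.9, 208.4]
tcp_rot: [3.141, -0.002, -2.925]
ft_force: [1.7, 0.2, -3.0]
opening: 0.294
grip_force: 30.0
```

Call:
drive_tool(
  deltas="-0.07 -0.36 0 0.01;0 -0.36 0 0;0 -0.36 0 0;0 -0.36 0 0;0 -0.36 0 0;0 -0.2 0 0;0 -0.02 0 0;0 0 0 0;0 0 0 0;0 0 0 0",
)

```text
t: 13.52
eef_pos: [477.7, -230.1, 209.1]
tcp_rot: [3.14, -0.001, -2.895]
ft_force: [0.1, 0.1, -3.2]
opening: 0.293
grip_force: 30.0
```

Call:
drive_tool(
  deltas="0 0 -0.2 0;0 0 -0.2 0;0 0 -0.2 0;0 0 -0.1 0;0 0 0 0;0 0 0 0;0 0 0 0",
)

```text
t: 14.1
eef_pos: [478.3, -231.1, 140.6]
tcp_rot: [-3.141, 0.001, -2.895]
ft_force: [-0.4, -0.5, -2.7]
opening: 0.294
grip_force: 30.0
```

```bash
cat > chk.py <<'E'
from h import *
import sys
s=env.state();print(s['t'],s['eef_pos'],s['tcp_rot'],s['ft_force'])
f=sys.argv[1];zs=s['eef_pos'][2]-5.6
im,d=snap('top',f)
K=np.array(env.camera_params('top')['mtx']);C=np.linalg.inv(env.camera_params('top')['camera_from_world'])
v,u=np.mgrid[180:330,400:540];z=d[180:330,400:540]
P=np.stack([(u-K[0,2])/K[0,0]*z,(v-K[1,2])/K[1,1]*z,z],-1)@C[:3,:3].T+C[:3,3]
g=s['eef_pos'][:2];a=s['tcp_rot'][2]-np.pi;e=np.array([np.cos(a),np.sin(a)]);n=np.array([-e[1],e[0]])
al=(P[...,:2]-g)@e;w=(P[...,:2]-g)@n
m=(abs(P[...,2]-zs)<8)&(al>60)&(al<170)&(abs(w)<20)
q=P[m];c=q.mean(0);vt=np.linalg.svd(q-c,full_matrices=False)[2][0];vt*=np.sign(vt[0])
print('shaft n',len(q),'c',c,'yaw',np.degrees(np.arctan2(vt[1],vt[0])),'pitch',np.degrees(np.arcsin(vt[2])),'along',al[m].min(),al[m].max(),'w',w[m].mean(),'ztop',np.percentile(q[:,2],90))
mid=g+110*e+n*w[m].mean();print('mid',mid,'tool yaw',np.degrees(a))
th=np.radians(14.0);p=np.array([585,-201.6]);r=p-mid;print('pole-mid world',r)
b=cv2.resize(im[180:330,400:560,::-1],None,fx=4,fy=4,interpolation=cv2.INTER_CUBIC);cv2.imwrite(f'pics/{f}c.png',b)
E
python3 chk.py t5
```

```text
14.1 [ 478.3285554  -231.11100514  140.5925971 ] [-3.14081428e+00  8.70892273e-04 -2.89491654e+00] [-0.37072791 -0.47105618 -2.68455167]
shaft n 183 c [ 577.78547689 -204.37432961  138.09885958] yaw 12.419939308731294 pitch -0.7570807682125967 along 60.45931018666715 151.92171295406177 w 1.6417464834457123 ztop 140.88600916056828
mid [ 584.5979056  -202.65893072] tool yaw -345.86649991066906
pole-mid world [0.4020944  1.05893072]
```

View pics/t5c.png

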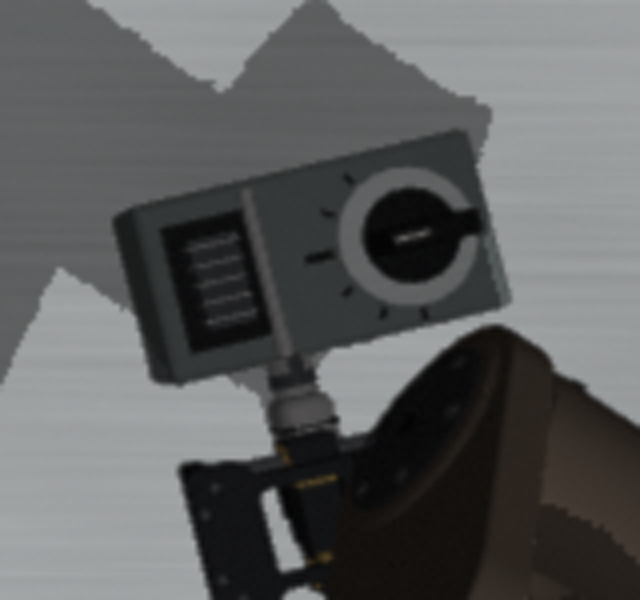

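The top crop shows the shaft along the pole bar, shifted to the right only by its height, and the dial line still at the long mark. Descend with a small shift, then check.

Call:
drive_tool(
  deltas="-0.01 0.02 -0.1 0;0 0 -0.15 0;0 0 -0.15 0;0 0 -0.08 0;0 0 0 0;0 0 0 0;0 0 0 0;0 0 0 0",
)

```text
t: 14.82
eef_pos: [477.2, -229.4, 92.6]
tcp_rot: [-3.141, 0.001, -2.895]
ft_force: [-0.3, 0.7, -2.2]
opening: 0.298
grip_force: 30.0
```

```bash
python3 chk.py t6; python3 - <<'E'
from h import *
for i in range(3): snap('scene','s6');print(env.state()['eef_pos'])
im=cv2.imread('pics/s6.png');a=cv2.resize(im[270:410,80:260],None,fx=4,fy=4,interpolation=cv2.INTER_CUBIC);cv2.imwrite('pics/s6c.png',a)
E
```

```text
14.8167 [ 477.18369239 -229.44339968   92.56083865] [-3.14064127e+00  1.00352757e-03 -2.89544982e+00] [-0.30450454  0.73647548 -2.18205258]
shaft n 160 c [ 578.67061513 -202.15641401   89.96515493] yaw 11.966997290923011 pitch -0.8217499896022621 along 60.28684172999155 152.3829825848746 w 1.7357440751981468 ztop 92.61322482252281
mid [ 583.44529645 -200.95683601] tool yaw -345.89705451716407
pole-mid world [ 1.55470355 -0.64316399]
[ 477.06060966 -229.3680796    92.31813979]
[ 477.02380891 -229.34344911   92.21383337]
[ 476.95410091 -229.29883243   92.06368842]
```

View pics/t6c.png

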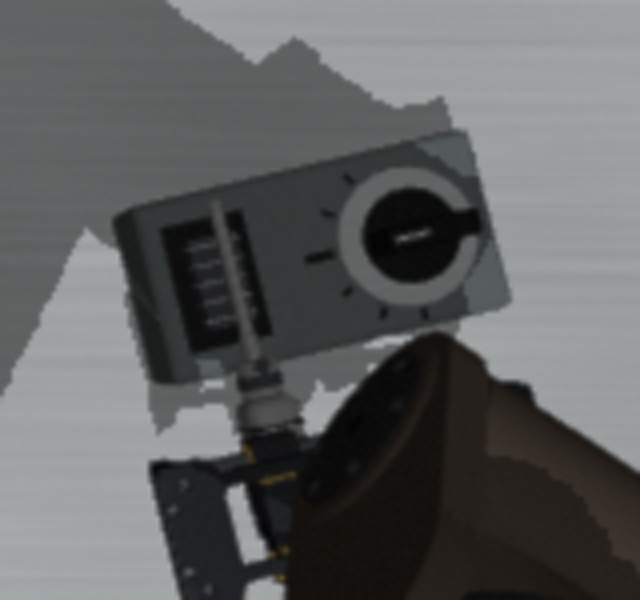

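View pics/s6c.png

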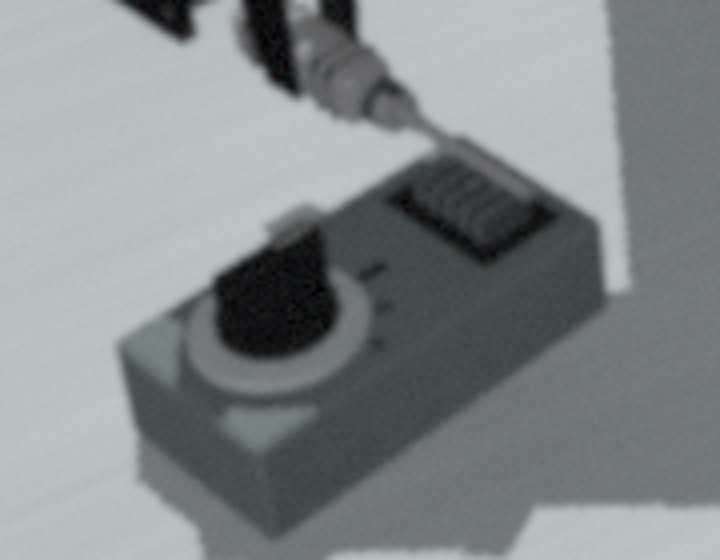

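The top crop shows the shaft's axis over the bar's middle, within about 1 mm once its height is allowed for, and parallel to the bar. The scene crop shows it level just above the bar and touching nothing, with the dial unmoved. I lower it 6 mm to reach the one-centimetre gap.

Call:
drive_tool(
  deltas="0 0 -0.03 0;0 0 -0.03 0;0 0 0 0;0 0 0 0;0 0 0 0;0 0 0 0;0 0 0 0;0 0 0 0;0 0 0 0;0 0 0 0",
)

```text
t: 15.85
eef_pos: [476.8, -229.2, 85.7]
tcp_rot: [3.142, 0.0, -2.895]
ft_force: [-0.6, -0.4, -4.5]
opening: 0.292
grip_force: 30.0
```

```bash
python3 chk.py t7
```

```text
15.85 [ 476.84353471 -229.23664393   85.70858834] [ 3.14157874e+00  8.93433805e-05 -2.89545400e+00] [-0.58075915 -0.36549408 -4.47249267]
shaft n 164 c [ 576.37993295 -202.73536205   83.32086425] yaw 13.204754183912394 pitch -1.135236304666314 along 60.483958923929066 151.84648633814064 w 1.4494268937357093 ztop 86.0186068209987
mid [ 583.1750222  -201.02821245] tool yaw -345.89729417029963
pole-mid world [ 1.8249778  -0.57178755]
```

```bash
python3 -c "
from h import *
print(env.state()['ft_force'],env.job_done())"
```

```text
the job is handed in; nothing more can be done
[-0.03246155  0.86144132 -2.69174491] None
```

I handed the job in at about 16 s: the dial stands at the long mark, and the gripper holds the chrome screwdriver level over the pole bar, centred to about 2 mm, lined up, and about 9 mm clear of it.

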